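# Reset a bench air valve: feel the seat, then open to the mark

### The arm

A 7-joint arm with a two-finger parallel gripper is mounted at the origin on the work surface. World frame = base frame: x ahead of the robot, y to its left, z up, the work surface at z = 0. Lengths are in m, angles in rad, forces in N, time in s.
With the tool pointing down it reaches from about 0.425 to 1.025 m from the base axis. Payload 9.4 kg.
Tool frame: the origin (TCP) lies at the very end of the fingers, on their centre line; the grasp point (between the pads) lies 19 mm behind it; z points along the fingers, y is the line along which they close (so a half turn about z gives the same grasp; the last joint's range is limited). The gripper opens to 85 mm and grips with 20 to 120 N. Pads are 22 mm wide; open, the fingers measure 114 mm over their backs; the gripper's body (76 mm by 85 mm) begins 54 mm behind the grasp point. The pads swing forward as they close: fully open they stand 13 mm farther back than shut.
Start: joints at [1.092, 0.599, -0.003, 1.599, 0.002, 0.943, -0.08], TCP at [0.284, -0.667, 0.231] pointing down, gripper open.
Joint ranges: [-2.57, 2.57], [-0.35, 1.97], [-1.29, 1.29], [0.11, 2.56], [-1.05, 4.19], [0.11, 1.86], [-2.63, 2.63]. Speed limits (rad/s): [2.22, 2.22, 3.01, 3.01, 3.14, 3.14, 3.14].

### API

Orientations are given as a unit quaternion [w, x, y, z].
In Python, from bench import r, read_camera, camera_params, workorder gives the robot as it stands.
- The arm moves only by the tool servo_tool, never from a script. Its argument "targets" is a list of rows, each a list of 3 entries, a list of its own where there are three numbers: the shift along the tool's x, y, z as a fraction of full scale, then the turn about the tool's z as a fraction of full scale, then the opening, from 0 (shut) to 1 (fully open). In form: [[[tx, ty, tz], twist, claw], ...]. A call has exactly 10 rows; each row shifts and turns the commanded pose from where the row before left it, along the tool's axes as they then stand; what a row does not reach is not made up. Full scale, the value 1, is 60 mm for a shift and 4 degrees for a turn. A row lasts 1/8 s, in which the tool goes at most 62.5 mm and 10.7 degrees, less where a joint would pass 70% of its speed; a pose out of reach is approached as far as the arm can. A call with a number of a shift or a turn outside -1 to 1 is refused whole. A call with a gripper value outside its range is refused whole. The fingers move at their own pace and stop on an object; the grip force is fixed at half the most. Time passes only in rows, so rows that do not move let the fingers close, or fill a call up. It gives the time, the measured TCP pose, the force, the opening and the grip force at its end, in the units of the state.
- r.state(): the state, without advancing time (a new reading comes with each control period).
- read_camera(name): name is "side" or "top"; returns the picture (420x560x3 uint8, blue, green, red); there is no depth.
- camera_params(name): a dict with "vertical_fov" (degrees; the focal length in pixels is half the picture's height over the tangent of half this angle, whatever the lens; pixels are square), "cx", "cy" (the principal point, pixels), "origin" and "rotation" of the camera in the world. Camera axes: x right, y down, z forward; pixel columns grow to the right and rows downward; lengths in m; the calibration is good to about 2 mm. A picture is of the moment at which its call begins. camera_params takes no time and is no camera call.
- workorder.job_done(): hands the job in; it is judged then, once.
The state is a dict: "time_s": time; "joint_pos": joint angles; "joint_vel": joint speeds; "tau": joint torques, N m; "tcp_pos": TCP position; "tcp_rot": TCP orientation; "force": force on the tool from outside, world axes, zero at the start; "ft_torque": the same for the moment, N m; "grip_width": finger opening in m; "grasp_force": force on a finger pad.
Only numpy, scipy, OpenCV 4.12 (cv2) and the standard library are available. Lean on these libraries where they do the work, as an engineer would, in place of code of your own. Each camera call takes 0.05 s, during which the arm holds its last target. There are 200 camera calls.

### The job

The throttle valve with the blue lever on the dusting-air line has to be reset: push its lever shut (clockwise from above) until you feel the valve seat, and keep it snug for a moment with a firm but gentle push, well short of forcing it. Then push it open again until the red needle points at the green marker on its dial, and let go. Leave the yellow valve, the aerosol can and the screwdriver alone.

Things in the scene. Friction and masses are not known exactly. Their poses are not given: they have to be found in the camera images.
- blue_valve: the blue valve's fixed housing; origin on its axis at table height, x through the dial's middle. From above, clockwise closes. It turns stiffly (0.4 N m, 3.5 N at the sleeve), stays where left, and stops hard at its seat: needle about 43 degrees clockwise of x, but up to 12 degrees either way from that, which can only be felt. An open stop lies 109 degrees from the seat.
- blue_axis (a point): point on the vertical turning axis of the blue-handled air valve, 135 mm above the table (mid height of its lever sleeve). The valve is bolted to the bench: foot 130 mm square and 12 mm high, round white dial 168 mm across with its top 106 mm up, hub and lever above that, top 150 mm up.
- blue_grip (a point): centre of the blue plastic sleeve on the lever, 115 mm from the turning axis, 135 mm above the table. Sleeve 80 mm long along its x (from 55 to 135 mm from the axis), 20 mm wide along y, 26 mm tall; its x points to the turning axis. Nothing lies beneath the sleeve outside the dial (84 mm radius) except the bench and the low foot.
- blue_lever (a joint): spring flex (rad) of the blue lever against its hub: 0 when not pushed, negative while pushed clockwise (closing), positive counterclockwise. 12 N m per rad: merely turning the valve flexes it about 0.033; a snug seat takes 0.083 to 0.19 of closing flex (about 9 to 20 N at the sleeve's middle), more harms the seat.
- blue_needle (a point): tip of the thin red needle of the blue valve, 66 mm from the turning axis, 114 mm above the table, just over the dial. The needle turns rigidly with the hub and points straight away from the unflexed lever; its x axis points outwards.
- marker_tip (a point): point on the green marker tab (26 mm long, 13 mm wide, 3 mm thick, stuck flat on the blue valve's dial) 66 mm from the turning axis: where the needle's tip must end. x axis points outwards from the turning axis.
- yellow_axis (a point): point on the vertical turning axis of the yellow-handled air valve, 135 mm above the table (mid height of its lever sleeve). The valve is bolted to the bench: foot 130 mm square and 12 mm high, round white dial 168 mm across with its top 106 mm up, hub and lever above that, top 150 mm up.
- yellow_grip (a point): centre of the yellow plastic sleeve on the lever, 115 mm from the turning axis, 135 mm above the table. Sleeve 80 mm long along its x (from 55 to 135 mm from the axis), 20 mm wide along y, 26 mm tall; its x points to the turning axis. Nothing lies beneath the sleeve outside the dial (84 mm radius) except the bench and the low foot.
- can: loose aerosol can, 56 mm across, 120 mm tall, origin at the centre of its underside, stands upright
- driver: loose screwdriver, 180 mm long, lying on the bench along its x axis; a bystander

How it is judged:
On the way:
1. the blue valve is pressed snugly shut on its seat (closing flex of its lever 0.083 to 0.19 rad, about 9 to 20 N at the sleeve) for 0.3 s (value of joint blue_lever below -0.083 rad), for 0.3 s.
At the end, for the whole second after the job is handed in: The tip of the blue valve's red needle is within 6 mm (about 5 degrees) of the green marker's middle and the lever is released and relaxed (flex under 0.03 rad) (horizontal distance between blue_needle and marker_tip below 0.006 m and value of joint blue_lever between -0.03 and 0.03 rad); the robot touches nothing.
It fails at once if the blue valve is forced onto its seat (closing flex of its lever over 0.19 rad, about 20 N at the sleeve) (value of joint blue_lever below -0.19 rad).
It fails at once if the yellow valve's lever is moved by more than 10 mm (distance of yellow_grip from where it was at the start of the episode above 0.01 m).
It fails at once if the can is moved by more than 30 mm or tipped (distance of can from where it was at the start of the episode above 0.03 m or angle between can's own z axis and vertical above 0.4 rad).
It fails at once if the screwdriver is moved by more than 30 mm (distance of driver from where it was at the start of the episode above 0.03 m).
It also fails if it takes over 67 s, if anything falls off the work surface, if the arm or the gripper's body presses on something with over 40 N, if the wrist force passes 120 N, or if a joint passes its speed limit or range.

## Working session

There is one attempt and no reset: what is moved stays moved. The work goes in short steps, Python scripts to look and compute and a tool call to move; the robot and the scene stay as the last step left them, time stands still between calls to the robot, and variables do not carry over. Pictures are saved under pics/ and viewed, at most 10 in all, crops included, and the job is handed in when it is done.

Besides the shell and the picture viewer there is one more tool, called after "Call:" by a JSON object that holds its "op" and its "data", one argument or row to a line. servo_tool: Moves the arm, as the interface text tells. Its arguments: {"type":"object","properties":{"targets":{"type":"array"}},"required":["targets"]}

```bash
mkdir -p pics
python3 - <<'E'
from bench import r, read_camera, camera_params
import cv2
for n in("top","side"):
    cv2.imwrite(f"pics/{n}0.png",read_camera(n)); print(n,camera_params(n))
s=r.state();print(s)
E
```

```text
top {'vertical_fov': 54.5666285797358, 'cx': 281.98455873794467, 'cy': 209.77241230748055, 'origin': array([0.45479606, 0.03863641, 0.79542098]), 'rotation': array([-0.05851316,  0.71297467, -0.69464288,  0.075595  ])}
side {'vertical_fov': 54.17643582734997, 'cx': 276.6524424541345, 'cy': 210.961039966875, 'origin': array([0.54338948, 0.52187036, 0.64051668]), 'rotation': array([ 0.02093769, -0.03180951,  0.92806068, -0.37047691])}
{'time_s': 0.1, 'joint_pos': array([ 1.09225749,  0.6000801 , -0.00250719,  1.60003944,  0.00177902,
        0.94291476, -0.07978905]), 'joint_vel': array([-0.00064641, -0.00187742,  0.0002574 , -0.00041382, -0.00075444,
        0.00101606, -0.00106532]), 'tau': array([ 5.80893131e-03, -7.77995038e+01,  1.57144569e+00, -2.58626157e+01,
        1.28977373e-02,  5.59125197e-03,  1.13973275e-05]), 'tcp_pos': array([ 0.2833636 , -0.66687305,  0.2304823 ]), 'tcp_rot': array([-6.88454794e-04,  9.79880534e-01,  1.99583621e-01, -2.10151393e-04]), 'force': array([-0.31312379,  0.582198  ,  0.3697037 ]), 'ft_torque': array([-0.00745764, -0.00048532, -0.03758392]), 'grasp_force': 0.0, 'grip_width': 0.08508901299460145}
```

View pics/top0.png

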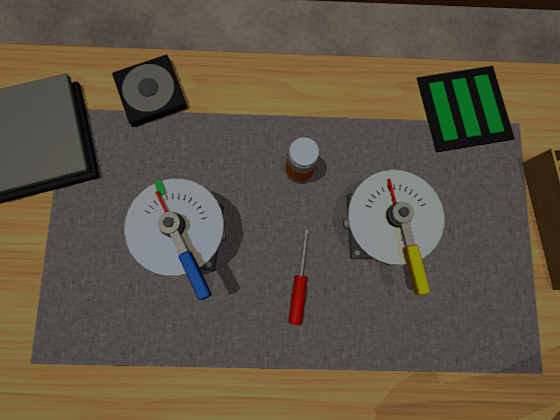

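View pics/side0.png

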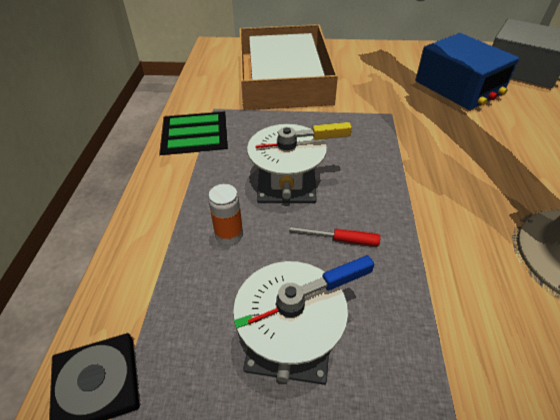

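The top view shows the blue valve hub at (172,224), its lever running to (200,290), the marker at (160,187), the can at (303,160) and the driver at (300,275). The yellow valve is far to the right at (403,212). Next I measure these.

```bash
cat > h.py <<'E'
from bench import r, read_camera, camera_params
import cv2, numpy as np
from scipy.spatial.transform import Rotation as R
def ray(n,px,z):
    p=camera_params(n); f=210/np.tan(np.radians(p["vertical_fov"])/2)
    q=p["rotation"]; M=R.from_quat([q[1],q[2],q[3],q[0]]).as_matrix()
    d=M@np.array([(px[0]-p["cx"])/f,(px[1]-p["cy"])/f,1]); o=p["origin"]
    return o+d*(z-o[2])/d[2]
RNG={"blue":((105,150,60),(125,255,255)),"green":((50,120,60),(80,255,255)),"red":((0,170,80),(6,255,255)),"white":((0,0,150),(180,50,255))}
def mask(im,c,box):
    m=cv2.inRange(cv2.cvtColor(im,cv2.COLOR_BGR2HSV),*RNG[c]); k=np.zeros_like(m)
    x0,y0,x1,y1=box; k[y0:y1,x0:x1]=m[y0:y1,x0:x1]; return k
def big(m):
    c=max(cv2.findContours(m,cv2.RETR_EXTERNAL,cv2.CHAIN_APPROX_NONE)[0],key=cv2.contourArea); return c
def pts(m): ys,xs=np.nonzero(m); return np.c_[xs,ys].astype(float)
BOX={"top":(110,165,240,310),"side":(215,240,385,365)}
def look(n,im=None):
    im=read_camera(n) if im is None else im
    out={}
    for c,z in(("blue",.142),("green",.106),("red",.114)):
        p=pts(mask(im,c,BOX[n])); 
        if len(p)<5: continue
        w=np.array([ray(n,q,z)[:2] for q in p]); m=w.mean(0)
        d=np.linalg.svd(w-m,full_matrices=False)[2][0]; t=(w-m)@d
        out[c]=(len(p),m,d,np.ptp(t),m+d*t.min(),m+d*t.max())
    return out
E
python3 - <<'E'
from h import *
np.set_printoptions(precision=4,suppress=True)
for n in("top","side"):
    im=cv2.imread(f"pics/{n}0.png")
    for k,v in look(n,im).items(): print(n,k,v)
    e=cv2.fitEllipse(cv2.convexHull(big(mask(im,"white",BOX[n])))); print("dial",e,ray(n,e[0],.106))
print("can",ray("top",(303,150),.12),"driver",ray("top",(306,232),.005),ray("top",(297,322),.01),"hub top",ray("top",(168,222),.15),ray("side",(290,292),.15))
print("yel",ray("top",(403,212),.15),ray("top",(417,270),.14))
E
```

```text
top blue (600, array([0.4717, 0.161 ]), array([-0.8751, -0.4839]), np.float64(0.07808314178195329), array([0.5062, 0.1801]), array([0.4378, 0.1423]))
top green (96, array([0.6217, 0.2354]), array([-0.891 , -0.4541]), np.float64(0.025988012707125363), array([0.6326, 0.2409]), array([0.6095, 0.2291]))
top red (50, array([0.5941, 0.2287]), array([-0.88  , -0.4751]), np.float64(0.038615912026817106), array([0.6121, 0.2384]), array([0.5781, 0.2201]))
dial ((154.7992706298828, 250.6401824951172), (36.4920768737793, 69.41903686523438), 127.2420883178711) [0.5117 0.2353 0.106 ]
side blue (854, array([0.4721, 0.1654]), array([0.8496, 0.5274]), np.float64(0.08516005151967537), array([0.4359, 0.143 ]), array([0.5083, 0.1879]))
side green (118, array([0.6229, 0.2357]), array([0.8161, 0.578 ]), np.float64(0.026449570354468096), array([0.6107, 0.2271]), array([0.6323, 0.2424]))
side red (226, array([0.5127, 0.1543]), array([0.7343, 0.6788]), np.float64(0.25407278880475276), array([0.4226, 0.071 ]), array([0.6092, 0.2434]))
dial ((293.41156005859375, 319.352783203125), (85.064453125, 110.1478271484375), 79.4977035522461) [0.5494 0.2282 0.106 ]
can [ 0.6919 -0.0103  0.12  ] driver [ 0.564  -0.0269  0.005 ] [ 0.3935 -0.0117  0.01  ] hub top [0.5541 0.2056 0.15  ] [0.5556 0.2109 0.15  ]
yel [ 0.5811 -0.1724  0.15  ] [ 0.4886 -0.1952  0.14  ]
```

```bash
cat >> h.py <<'E'
AX=np.array([.555,.208])
def yaw_now(s):
    q=s["tcp_rot"]; M=R.from_quat([q[1],q[2],q[3],q[0]]).as_matrix(); return np.degrees(np.arctan2(M[1,1],M[0,1])),M
def rows(p,y,P,Y,n):
    "n rows from xyz p, y-axis heading y (deg) to P,Y, tool down"
    for i in range(n):
        a=np.radians(y+(Y-y)*i/n); ey=np.array([np.cos(a),np.sin(a)]); ex=np.array([-ey[1],ey[0]])
        ex=-ex if np.cross(np.r_[ex,0],np.r_[ey,0])[2]>0 else ex   # z down
        d=(np.array(P)-p)/n/.06
        print([[round(float(v),2) for v in(d[:2]@ex,d[:2]@ey,-d[2])],round(-(Y-y)/n/4,2)])
E
python3 - <<'E'
from h import *
s=r.state(); y,M=yaw_now(s); print(y,M.round(3))
rows(s["tcp_pos"],y,(.52,-.27,.23),y+40,10)
print()
rows(np.array((.52,-.27,.23)),y+40,(.454,.153,.22),y+80,10)
E
```

```text
-66.97477684518489 [[ 0.92   0.391 -0.001]
 [ 0.391 -0.92   0.001]
 [-0.    -0.001 -1.   ]]
[[0.62, -0.45, 0.0], np.float64(-1.0)]
[[0.65, -0.41, 0.0], np.float64(-1.0)]
[[0.68, -0.36, 0.0], np.float64(-1.0)]
[[0.7, -0.32, 0.0], np.float64(-1.0)]
[[0.72, -0.27, 0.0], np.float64(-1.0)]
[[0.74, -0.21, 0.0], np.float64(-1.0)]
[[0.75, -0.16, 0.0], np.float64(-1.0)]
[[0.76, -0.11, 0.0], np.float64(-1.0)]
[[0.77, -0.06, 0.0], np.float64(-1.0)]
[[0.77, -0.0, 0.0], np.float64(-1.0)]

[[0.58, -0.42, 0.02], np.float64(-1.0)]
[[0.61, -0.38, 0.02], np.float64(-1.0)]
[[0.63, -0.33, 0.02], np.float64(-1.0)]
[[0.65, -0.29, 0.02], np.float64(-1.0)]
[[0.67, -0.24, 0.02], np.float64(-1.0)]
[[0.69, -0.19, 0.02], np.float64(-1.0)]
[[0.7, -0.15, 0.02], np.float64(-1.0)]
[[0.71, -0.1, 0.02], np.float64(-1.0)]
[[0.71, -0.05, 0.02], np.float64(-1.0)]
[[0.71, 0.0, 0.02], np.float64(-1.0)]
```

Call:
{"op": "servo_tool", "data": {
  "targets": [
    [[0.62,-0.45,0],-1,0.6],
    [[0.65,-0.41,0],-1,0.6],
    [[0.68,-0.36,0],-1,0.6],
    [[0.7,-0.32,0],-1,0.6],
    [[0.72,-0.27,0],-1,0.6],
    [[0.74,-0.21,0],-1,0.6],
    [[0.75,-0.16,0],-1,0.6],
    [[0.76,-0.11,0],-1,0.6],
    [[0.77,-0.06,0],-1,0.6],
    [[0.77,0,0],-1,0.6]
  ]
}}

```text
time_s: 1.35
tcp_pos: [0.5202, -0.2696, 0.2311]
tcp_rot: [-0.0, 0.852, 0.524, -0.0]
force: [0.2, -0.7, -0.1]
grip_width: 0.0513
grasp_force: 0.0
```

Call:
{"op": "servo_tool", "data": {
  "targets": [
    [[0.58,-0.42,0.02],-1,0.6],
    [[0.61,-0.38,0.02],-1,0.6],
    [[0.63,-0.33,0.02],-1,0.6],
    [[0.65,-0.29,0.02],-1,0.6],
    [[0.67,-0.24,0.02],-1,0.6],
    [[0.69,-0.19,0.02],-1,0.6],
    [[0.7,-0.15,0.02],-1,0.6],
    [[0.71,-0.1,0.02],-1,0.6],
    [[0.71,-0.05,0.02],-1,0.6],
    [[0.71,0,0.02],-1,0.6]
  ]
}}

```text
time_s: 2.6
tcp_pos: [0.453, 0.1535, 0.2191]
tcp_rot: [-0.0, 0.622, 0.783, -0.0]
force: [0.7, -0.2, 0.8]
grip_width: 0.0509
grasp_force: 0.0
```

Call:
{"op": "servo_tool", "data": {
  "targets": [
    [[0,0,0],-1,0.6],
    [[0,0,0],-1,0.6],
    [[0,0,0],-1,0.6],
    [[0,0,0],-1,0.6],
    [[0,0,0],-1,0.6],
    [[0,0,0],-1,0.6],
    [[0,0,0],-1,0.6],
    [[0,0,0],-1,0.6],
    [[0,0,0],-1,0.6],
    [[0,0,0],-1,0.6]
  ]
}}

```text
time_s: 3.85
tcp_pos: [0.4533, 0.1521, 0.2191]
tcp_rot: [-0.0, 0.316, 0.949, -0.0]
force: [0.0, -0.5, 0.1]
grip_width: 0.0513
grasp_force: 0.0
```

Call:
{"op": "servo_tool", "data": {
  "targets": [
    [[0,0,0],-1,0.6],
    [[0,0,0],-1,0.6],
    [[0,0,0],-1,0.6],
    [[0,0,0],-1,0.6],
    [[0,0,0],-1,0.6],
    [[0,0,0],-1,0.6],
    [[0,0,0],-1,0.6],
    [[0,0,0],-1,0.6],
    [[0,0,0],-1,0.6],
    [[0,0,0],-1,0.6]
  ]
}}

```text
time_s: 5.1
tcp_pos: [0.4533, 0.1521, 0.2191]
tcp_rot: [-0.0, -0.027, 1.0, -0.0]
force: [0.7, -0.5, -0.2]
grip_width: 0.0513
grasp_force: 0.0
```

Run:
```python
from h import *
s=r.state(); y,M=yaw_now(s); print(s["time_s"],s["tcp_pos"],y,s["grip_width"],s["joint_pos"].round(2),s["force"],M[:,2])
rows(s["tcp_pos"],y,(.454,.153,.2),118.7,10)
```

```text
5.1 [0.45331439 0.15205657 0.21906361] 93.14513641045482 0.05125051091174073 [ 0.2   0.44 -0.86  2.13  0.48  0.78  0.66] [ 0.67175087 -0.45096197 -0.24839194] [-4.70404032e-04 -2.31170475e-04 -9.99999863e-01]
[[-0.0, 0.0, 0.03], np.float64(-0.64)]
[[-0.0, 0.0, 0.03], np.float64(-0.64)]
[[-0.0, 0.0, 0.03], np.float64(-0.64)]
[[-0.0, 0.0, 0.03], np.float64(-0.64)]
[[-0.0, 0.0, 0.03], np.float64(-0.64)]
[[-0.0, 0.0, 0.03], np.float64(-0.64)]
[[-0.0, 0.0, 0.03], np.float64(-0.64)]
[[-0.0, 0.0, 0.03], np.float64(-0.64)]
[[-0.0, 0.0, 0.03], np.float64(-0.64)]
[[-0.0, 0.0, 0.03], np.float64(-0.64)]
```

Call:
{"op": "servo_tool", "data": {
  "targets": [
    [[0,0,0.06],-0.64,0.6],
    [[0,0,0.06],-0.64,0.6],
    [[0,0,0.06],-0.64,0.6],
    [[0,0,0.06],-0.64,0.6],
    [[0,0,0.06],-0.64,0.6],
    [[0,0,0.06],-0.64,0.6],
    [[0,0,0.06],-0.64,0.6],
    [[0,0,0.06],-0.64,0.6],
    [[0,0,0.06],-0.64,0.6],
    [[0,0,0.06],-0.64,0.6]
  ]
}}

```text
time_s: 6.35
tcp_pos: [0.4535, 0.1522, 0.183]
tcp_rot: [-0.0, -0.249, 0.969, -0.0]
force: [-0.7, 0.4, 0.5]
grip_width: 0.0515
grasp_force: 0.0
```

Run:
```python
from h import *
s=r.state(); print(s["tcp_pos"],yaw_now(s)[0])
cv2.imwrite("pics/s1.png",read_camera("side"))
```

```text
[0.45345634 0.15224507 0.18303378] 118.79230700811077
```

View pics/s1.png

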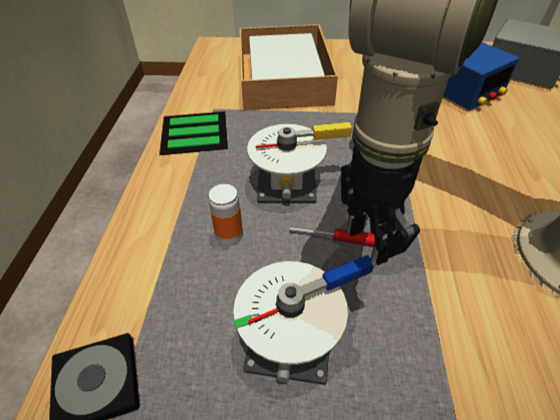

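The side view shows the fingers, tips near (360,225) and (410,240), above both sides of the sleeve at (350,272). The way down is clear.

Call:
{"op": "servo_tool", "data": {
  "targets": [
    [[0,0,0.12],0,0.6],
    [[0,0,0.12],0,0.6],
    [[0,0,0.12],0,0.6],
    [[0,0,0.12],0,0.6],
    [[0,0,0.12],0,0.6],
    [[0,0,0.12],0,0.6],
    [[0,0,0.12],0,0.6],
    [[0,0,0.12],0,0.6],
    [[0,0,0.12],0,0.6],
    [[0,0,0.1],0,0.6]
  ]
}}

```text
time_s: 7.65
tcp_pos: [0.4534, 0.1523, 0.112]
tcp_rot: [-0.0, -0.247, 0.969, 0.0]
force: [1.2, 0.0, 0.2]
grip_width: 0.0515
grasp_force: 0.0
```

Run:
```python
from h import *
s=r.state(); p=s["tcp_pos"]; print(p,s["force"])
im=read_camera("side"); c=im[180:330,220:460]; cv2.imwrite("pics/s2.png",cv2.resize(c,None,fx=3,fy=3))
im=read_camera("top"); c=im[165:335,90:270]; cv2.imwrite("pics/t2.png",cv2.resize(c,None,fx=3,fy=3))
# cw arc, 4deg/row, about axis r=115
def arc(a,da,n,rad=.115):
    f=lambda a:np.r_[AX+rad*np.array([np.cos(np.radians(a)),np.sin(np.radians(a))]),.113]
    for i in range(n): rows(f(a+da*i),a+da*i-90,f(a+da*(i+1)),a+da*(i+1)-90,1)
arc(208.7,-4,3)
```

```text
[0.45341833 0.1522619  0.1119656 ] [1.19929941 0.04133207 0.16910452]
[[-0.0, 0.13, -0.0], 1.0]
[[-0.0, 0.13, -0.0], 1.0]
[[-0.0, 0.13, -0.0], 1.0]
```

View pics/s2.png

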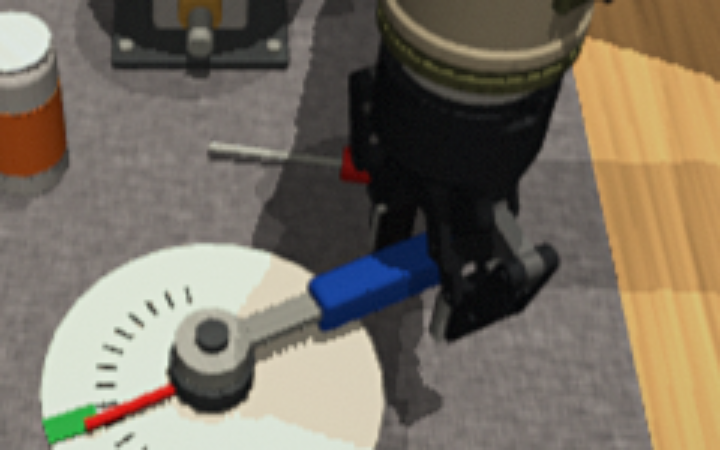

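The sleeve lies between the two fingers, at crop (430,255). I'll sweep clockwise along the arc.

Call:
{"op": "servo_tool", "data": {
  "targets": [
    [[-0.005,0.134,0],1,0.6],
    [[-0.005,0.134,0],1,0.6],
    [[-0.005,0.134,0],1,0.6],
    [[-0.005,0.134,0],1,0.6],
    [[-0.005,0.134,0],1,0.6],
    [[-0.005,0.134,0],1,0.6],
    [[-0.005,0.134,0],1,0.6],
    [[-0.005,0.134,0],1,0.6],
    [[-0.005,0.134,0],1,0.6],
    [[-0.005,0.134,0],1,0.6]
  ]
}}

```text
time_s: 9.0
tcp_pos: [0.4419, 0.2294, 0.1124]
tcp_rot: [0.0, 0.101, 0.995, -0.001]
force: [0.7, -3.1, -1.0]
grip_width: 0.0512
grasp_force: 1.5
```

```bash
cat >> h.py <<'E'
def rep():
    s=r.state(); y,M=yaw_now(s); p=s["tcp_pos"]; d=p[:2]-AX
    print("t",s["time_s"],"tool ang",np.degrees(np.arctan2(d[1],d[0]))%360,"yaw+90",y+90,"rad",np.hypot(*d),"z",p[2],"Ftool",(M.T@s["force"]).round(1),"tq",s["ft_torque"].round(2),"w",s["grip_width"])
    for n in("side","top"):
        for k,v in look(n).items():
            e=max(v[4:],key=lambda q:np.hypot(*(q-AX))); d=e-AX
            print(n,k,v[0],"ang %.1f len %.3f svd %.1f"%(np.degrees(np.arctan2(d[1],d[0]))%360,np.hypot(*d),np.degrees(np.arctan2(v[2][1],v[2][0]))%180))
E
python3 - <<'E'
from h import *
rep()
E
```

```text
t 9.0 tool ang 169.27648033994154 yaw+90 168.46337481896728 rad 0.11513916007869333 z 0.11243648399897375 Ftool [-1.3 -2.9  1. ] tq [-0.55 -0.29  0.08] w 0.05122317812199634
side blue 566 ang 177.5 len 0.109 svd 5.8
side green 142 ang 23.0 len 0.084 svd 25.1
side red 123 ang 230.4 len 0.166 svd 40.3
top blue 299 ang 175.3 len 0.101 svd 175.2
top green 107 ang 22.4 len 0.085 svd 20.9
top red 59 ang 356.4 len 0.064 svd 177.4
```

Call:
{"op": "servo_tool", "data": {
  "targets": [
    [[-0.005,0.134,0],1,0.6],
    [[-0.005,0.134,0],1,0.6],
    [[-0.005,0.134,0],1,0.6],
    [[-0.005,0.134,0],1,0.6],
    [[-0.005,0.134,0],1,0.6],
    [[-0.005,0.134,0],1,0.6],
    [[-0.005,0.134,0],1,0.6],
    [[0,0,0],0,0.6],
    [[0,0,0],0,0.6],
    [[0,0,0],0,0.6]
  ]
}}

```text
time_s: 10.35
tcp_pos: [0.4654, 0.2802, 0.1124]
tcp_rot: [-0.0, 0.336, 0.942, -0.0]
force: [-3.0, -1.6, 1.2]
grip_width: 0.0513
grasp_force: 1.3
```

Run:
```python
from h import *
rep()
```

```text
t 10.35 tool ang 141.1510299445941 yaw+90 140.6895910268845 rad 0.11508195785167015 z 0.11241532302763341 Ftool [ 1.3 -3.1 -1.2] tq [-0.31  0.59 -0.  ] w 0.05132865025654764
side blue 348 ang 146.5 len 0.136 svd 144.8
side green 142 ang 23.0 len 0.084 svd 25.1
side red 86 ang 330.0 len 0.065 svd 149.5
top blue 304 ang 148.0 len 0.107 svd 147.9
top green 107 ang 22.4 len 0.085 svd 20.9
top red 65 ang 328.9 len 0.065 svd 149.8
```

Call:
{"op": "servo_tool", "data": {
  "targets": [
    [[-0.005,0.134,0],1,0.6],
    [[-0.005,0.134,0],1,0.6],
    [[0,0,0],0,0.6],
    [[0,0,0],0,0.6],
    [[0,0,0],0,0.6],
    [[0,0,0],0,0.6],
    [[0,0,0],0,0.6],
    [[0,0,0],0,0.6],
    [[0,0,0],0,0.6],
    [[0,0,0],0,0.6]
  ]
}}

```text
time_s: 11.7
tcp_pos: [0.4769, 0.2922, 0.1124]
tcp_rot: [-0.0, 0.402, 0.916, -0.0]
force: [-4.4, -1.4, 0.6]
grip_width: 0.051
grasp_force: 1.8
```

Call:
{"op": "servo_tool", "data": {
  "targets": [
    [[-0.002,0.1,0],0.75,0.6],
    [[0,0,0],0,0.6],
    [[0,0,0],0,0.6],
    [[0,0,0],0,0.6],
    [[0,0,0],0,0.6],
    [[0,0,0],0,0.6],
    [[0,0,0],0,0.6],
    [[0,0,0],0,0.6],
    [[0,0,0],0,0.6],
    [[0,0,0],0,0.6]
  ]
}}

```text
time_s: 12.95
tcp_pos: [0.4805, 0.2952, 0.1122]
tcp_rot: [-0.0, 0.426, 0.905, -0.001]
force: [-6.8, -3.3, 1.6]
grip_width: 0.0516
grasp_force: 3.5
```

Run:
```python
from h import *
rep()
```

```text
t 12.95 tool ang 130.5055595305892 yaw+90 129.6173620691393 rad 0.11464045989927435 z 0.11215432292410427 Ftool [ 1.7 -7.3 -1.6] tq [-0.72  1.37  0.05] w 0.05163286933555279
side blue 223 ang 137.8 len 0.136 svd 141.1
side green 142 ang 23.0 len 0.084 svd 25.1
side red 75 ang 322.1 len 0.065 svd 141.2
top blue 309 ang 137.4 len 0.109 svd 136.9
top green 107 ang 22.4 len 0.085 svd 20.9
top red 68 ang 321.1 len 0.065 svd 141.8
```

Force has risen to 7.3 N with the needle stopped near 321.5°: that is the seat. I'll add a small press and hold.

Call:
{"op": "servo_tool", "data": {
  "targets": [
    [[-0.002,0.06,0],0.45,0.6],
    [[-0.002,0.06,0],0.45,0.6],
    [[0,0,0],0,0.6],
    [[0,0,0],0,0.6],
    [[0,0,0],0,0.6],
    [[0,0,0],0,0.6],
    [[0,0,0],0,0.6],
    [[0,0,0],0,0.6],
    [[0,0,0],0,0.6],
    [[0,0,0],0,0.6]
  ]
}}

```text
time_s: 14.3
tcp_pos: [0.485, 0.2985, 0.1118]
tcp_rot: [-0.001, 0.454, 0.891, -0.003]
force: [-10.5, -4.4, 3.2]
grip_width: 0.0511
grasp_force: 5.6
```

Run:
```python
from h import *
rep()
```

```text
t 14.3 tool ang 127.7136526776642 yaw+90 126.02783211405571 rad 0.11436032236654455 z 0.11182928186928776 Ftool [  2.6 -11.1  -3.2] tq [-1.15  2.07  0.07] w 0.05105503627518208
side blue 170 ang 135.7 len 0.136 svd 141.4
side green 142 ang 23.0 len 0.084 svd 25.1
side red 77 ang 322.1 len 0.065 svd 141.6
top blue 306 ang 134.8 len 0.109 svd 135.1
top green 107 ang 22.4 len 0.085 svd 20.9
top red 67 ang 321.1 len 0.065 svd 142.0
```

Call:
{"op": "servo_tool", "data": {
  "targets": [
    [[-0.001,0.05,0],0.35,0.6],
    [[0,0,0],0,0.6],
    [[0,0,0],0,0.6],
    [[0,0,0],0,0.6],
    [[0,0,0],0,0.6],
    [[0,0,0],0,0.6],
    [[0,0,0],0,0.6],
    [[0,0,0],0,0.6],
    [[0,0,0],0,0.6],
    [[0,0,0],0,0.6]
  ]
}}

```text
time_s: 15.65
tcp_pos: [0.487, 0.2998, 0.1117]
tcp_rot: [-0.001, 0.465, 0.886, -0.003]
force: [-11.8, -6.3, 3.9]
grip_width: 0.0515
grasp_force: 6.5
```

About 13 N (0.126 rad), held for more than 1 s. Next I reverse to open it.

Call:
{"op": "servo_tool", "data": {
  "targets": [
    [[-0.005,-0.134,0],-1,0.6],
    [[-0.005,-0.134,0],-1,0.6],
    [[-0.005,-0.134,0],-1,0.6],
    [[-0.005,-0.134,0],-1,0.6],
    [[-0.005,-0.134,0],-1,0.6],
    [[-0.005,-0.134,0],-1,0.6],
    [[-0.005,-0.134,0],-1,0.6],
    [[-0.005,-0.134,0],-1,0.6],
    [[-0.005,-0.134,0],-1,0.6],
    [[-0.005,-0.134,0],-1,0.6]
  ]
}}

```text
time_s: 16.9
tcp_pos: [0.446, 0.2396, 0.1131]
tcp_rot: [0.001, 0.133, 0.991, 0.002]
force: [1.0, 2.7, -1.3]
grip_width: 0.0516
grasp_force: 1.6
```

Call:
{"op": "servo_tool", "data": {
  "targets": [
    [[-0.005,-0.134,0],-1,0.6],
    [[-0.005,-0.134,0],-1,0.6],
    [[-0.005,-0.134,0],-1,0.6],
    [[-0.005,-0.134,0],-1,0.6],
    [[-0.005,-0.134,0],-1,0.6],
    [[-0.005,-0.134,0],-1,0.6],
    [[-0.005,-0.134,0],-1,0.6],
    [[0,0,0],0,0.6],
    [[0,0,0],0,0.6],
    [[0,0,0],0,0.6]
  ]
}}

```text
time_s: 18.15
tcp_pos: [0.4438, 0.1829, 0.1127]
tcp_rot: [0.001, -0.11, 0.994, 0.0]
force: [1.0, 2.4, 0.9]
grip_width: 0.0516
grasp_force: 1.2
```

Run:
```python
from h import *
rep()
```

```text
t 18.15 tool ang 192.73388382537223 yaw+90 192.57705603936898 rad 0.11401677128263348 z 0.1127227547588667 Ftool [-1.5  2.2 -0.9] tq [ 0.53 -0.33 -0.07] w 0.05156203451838542
side blue 728 ang 185.5 len 0.126 svd 11.1
side green 142 ang 23.0 len 0.084 svd 25.1
side red 99 ang 229.9 len 0.155 svd 40.2
top blue 63 ang 194.3 len 0.065 svd 70.4
top green 106 ang 22.5 len 0.085 svd 21.2
top red 71 ang 2.6 len 0.064 svd 4.1
```

Call:
{"op": "servo_tool", "data": {
  "targets": [
    [[-0.005,-0.134,0],-1,0.6],
    [[-0.005,-0.134,0],-1,0.6],
    [[-0.005,-0.134,0],-1,0.6],
    [[-0.005,-0.134,0],-1,0.6],
    [[0,0,0],0,0.6],
    [[0,0,0],0,0.6],
    [[0,0,0],0,0.6],
    [[0,0,0],0,0.6],
    [[0,0,0],0,0.6],
    [[0,0,0],0,0.6]
  ]
}}

```text
time_s: 19.5
tcp_pos: [0.4543, 0.1522, 0.1125]
tcp_rot: [-0.0, -0.247, 0.969, -0.0]
force: [-0.1, 2.4, 0.5]
grip_width: 0.051
grasp_force: 1.1
```

Run:
```python
from h import *
rep()
im=read_camera("side"); cv2.imwrite("pics/s3.png",cv2.resize(im[255:375,215:375],None,fx=4,fy=4))
for n in("top","side"):
    im=read_camera(n)
    p=pts(mask(im,"red",BOX[n] if n=="top" else (215,295,300,345))); w=np.array([ray(n,q,.114)[:2] for q in p]); d=w-AX; a=np.degrees(np.arctan2(d[:,1],d[:,0])); print(n,"needle",len(p),a.mean(),np.median(a[np.hypot(*d.T)>.045]))
    p=pts(mask(im,"green",BOX[n])); w=np.array([ray(n,q,.107)[:2] for q in p]); d=w-AX; a=np.degrees(np.arctan2(d[:,1],d[:,0])); print("marker",len(p),a.mean())
```

```text
t 19.5 tool ang 208.9992452217932 yaw+90 208.6258332264204 rad 0.11518918638954825 z 0.11248095079588202 Ftool [-1.   2.1 -0.5] tq [ 0.5  -0.09  0.  ] w 0.05101880009224528
side blue 700 ang 202.7 len 0.134 svd 28.5
side green 131 ang 22.4 len 0.084 svd 19.4
side red 103 ang 20.2 len 0.065 svd 19.9
top green 79 ang 21.3 len 0.085 svd 7.6
top red 57 ang 19.0 len 0.065 svd 20.0
top needle 58 18.476964847983528 18.804522360986848
marker 79 23.314817535055916
side needle 103 20.394321509941662 20.172224988577483
marker 131 23.367888928040585
```

View pics/s3.png

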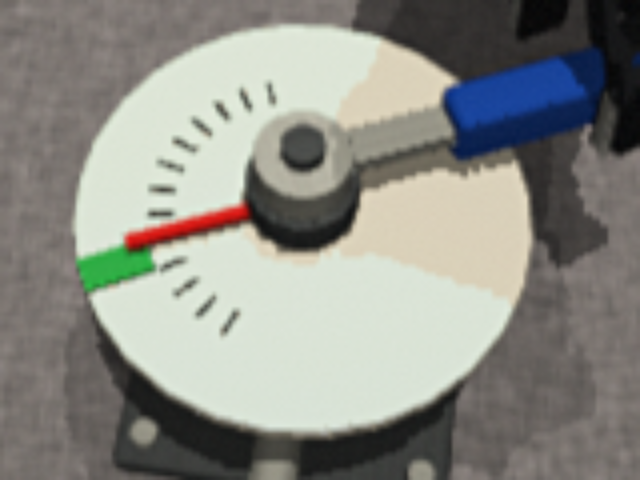

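The crop shows the red needle tip at (130,242), slightly short of the green marker's middle (about (118,268)). About 3° more is needed.

Call:
{"op": "servo_tool", "data": {
  "targets": [
    [[-0.002,-0.05,0],-0.37,0.6],
    [[-0.002,-0.05,0],-0.37,0.6],
    [[0,0,0],0,0.6],
    [[0,0,0],0,0.6],
    [[0,0,0],0,0.6],
    [[0,0,0],0,0.6],
    [[0,0.05,0],0,0.6],
    [[0,0.1,0],0,0.6],
    [[0,0.08,0],0,0.6],
    [[0,0,0],0,0.6]
  ]
}}

```text
time_s: 21.0
tcp_pos: [0.4499, 0.159, 0.1125]
tcp_rot: [-0.0, -0.273, 0.962, -0.0]
force: [-0.1, -0.4, -0.3]
grip_width: 0.0512
grasp_force: 0.0
```

Run:
```python
from h import *
rep()
```

```text
t 21.0 tool ang 204.9887272634228 yaw+90 211.63455701140697 rad 0.1159124589869041 z 0.11245786578959965 Ftool [ 0.3 -0.3  0.3] tq [-0.    0.02 -0.01] w 0.05123333938168146
side blue 731 ang 203.0 len 0.122 svd 28.4
side green 121 ang 22.0 len 0.084 svd 15.4
side red 99 ang 22.8 len 0.065 svd 22.8
top green 80 ang 22.8 len 0.084 svd 24.9
top red 56 ang 21.8 len 0.064 svd 22.9
```

The needle is at about 22.3°, the same as the marker, and the force is zero. I lift clear.

Call:
{"op": "servo_tool", "data": {
  "targets": [
    [[0,0,-0.1],0,0.6],
    [[0,0,-0.2],0,0.6],
    [[0,0,-0.3],0,0.6],
    [[0,0,-0.3],0,0.6],
    [[0,0,-0.3],0,0.6],
    [[0,0,-0.3],0,0.6],
    [[0,0,-0.2],0,0.6],
    [[0,0,0],0,0.6],
    [[0,0,0],0,0.6],
    [[0,0,0],0,0.6]
  ]
}}

```text
time_s: 22.35
tcp_pos: [0.45, 0.1586, 0.2139]
tcp_rot: [-0.0, -0.272, 0.962, 0.0]
force: [-0.6, 0.3, -0.9]
grip_width: 0.0512
grasp_force: 0.0
```

Run:
```python
from h import *
rep()
im=read_camera("side"); cv2.imwrite("pics/s4.png",cv2.resize(im[255:375,215:375],None,fx=4,fy=4))
```

```text
t 22.35 tool ang 205.19345608257345 yaw+90 211.59304835927162 rad 0.11606553397146512 z 0.21394671645072497 Ftool [0.3 0.6 0.9] tq [ 0.    0.01 -0.03] w 0.051184316654196434
side blue 894 ang 202.7 len 0.135 svd 26.7
side green 121 ang 22.0 len 0.084 svd 15.4
side red 209 ang 225.2 len 0.191 svd 41.0
top blue 106 ang 209.7 len 0.077 svd 51.0
top green 80 ang 22.8 len 0.084 svd 24.9
top red 57 ang 21.8 len 0.064 svd 23.0
```

View pics/s4.png

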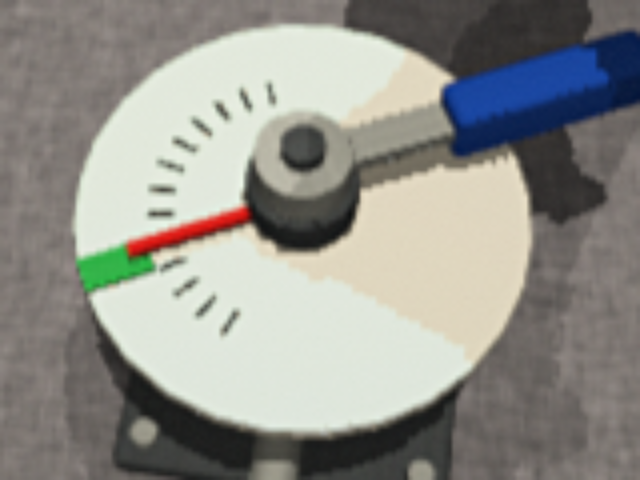

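The needle tip at (130,250) lies over the marker's inner end; it stands 8 mm above the dial, so it appears shifted up the image. The lever is free.

```bash
python3 -c "
from bench import workorder
print(workorder.job_done())"
```

```text
the job is handed in; nothing more can be done
None
```

I pressed the blue valve onto its seat at about 13 N (roughly 0.13 rad of closing flex) for over a second, reopened it until the needle measured within about 1° of the green marker, released it and handed the job in; no verdict came back.

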